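Seat the depth gauge in the gel-casting cassette

TASK

Check the slot depth of the gel-casting cassette: take the larger of the two flat depth gauges from its stand by the handle, lower its blade into the cassette's slot until both shoulders rest flat on the white end blocks, and leave it there. Leave the smaller gauge in its own stand.

Things in the scene. Friction and masses are not known exactly. Their poses are not given: they have to be found in the camera images.
- large_gauge: Larger T-shaped gauge, upright, about 120 g. Steel blade (x 5, y 60 mm, 55 mm long), above it an aluminium shoulder bar (x 16, y 130, 8 mm high), on top a grey handle (x 18, y 46, 42 mm high), to be gripped across x. Origin: middle of the blade's lower edge, z up; shoulder underside 55, handle 63 to 105 mm above it. Same either way round.
- large_stand: Fixed stand of the large gauge: grey foot plate and two aluminium posts 75 mm high (each x 34, y 16 mm, 44 to 60 mm either side of the middle) on which the shoulder ends lie; the gauge lifts straight up and clears the posts after 55 mm. Origin: centre of the underside, on the worktop. The two stands may change places.
- small_gauge: The smaller gauge, to be left in its own fixed stand (posts also 75 mm high): same shape and materials, blade 34 mm wide and 45 mm long, shoulder bar 78 mm long, handle 30 mm wide. Origin: middle of the blade's lower edge, z up; its top is 87 mm above that, 117 mm above the worktop.
- cassette: Gel-casting cassette, fixed: two white end blocks, flat tops 70 mm up, and two upright plates between them. Slot along its y: 80 mm long, 18 mm wide, open on top, floor 10 mm up; steel lips, tops 1 to 2 mm below the blocks, flare to about 34 mm. Origin: underside centre, on the worktop below the slot's middle. With the large gauge seated, the blade edge is 15 mm above the origin.
Mind the look-alikes: they are no part of the job. What is shaped like the large_gauge but green or pink is not meant.

How it is judged (in metres and radians):
At the end, for the whole second after the job is handed in: The large gauge hangs in the cassette slot, shoulders down on the end blocks (height within 4 mm, tilt under 0.15 rad, within 12 mm across and 16 mm along the slot's middle, in line within 0.25 rad), at rest; the small gauge is within 20 mm of where it was (z of large_gauge in the frame of cassette between 0.01 and 0.019 m and x of large_gauge in the frame of cassette between -0.012 and 0.012 m and y of large_gauge in the frame of cassette between -0.016 and 0.016 m and angle between the y axis of large_gauge and the y axis of cassette, either way round below 0.25 rad and angle between large_gauge's own z axis and vertical below 0.15 rad and linear speed of large_gauge below 0.02 m/s and distance of small_gauge from where it was at the start of the episode below 0.02 m); the robot touches nothing.
It fails at once if the small gauge is taken out of its stand or knocked more than 30 mm away (distance of small_gauge from where it was at the start of the episode above 0.03 m).
It also fails if it takes over 42 s, if anything falls off the work surface, if the arm or the gripper's body presses on something with over 40 N, if the wrist force passes 120 N, or if a joint passes its speed limit or range.

ROBOT

A 6-joint arm with a two-finger parallel gripper is mounted at the origin on a cart in front of the work surface, level with it; the furniture and walls round the work are solid. World frame = base frame: x ahead of the robot, y to its left, z up, the work surface at z = 0. Lengths are in mm, angles in degrees, forces in N, time in s.
With the tool pointing down it reaches from about 400 to 825 mm from the base axis. Payload 7 kg.
Tool frame: the origin (TCP) lies at the very end of the fingers, on their centre line; the grasp point (between the pads) lies 19 mm behind it; z points along the fingers, y is the line along which they close (so a half turn about z gives the same grasp; the last joint's range is limited). The gripper opens to 88 mm and grips with 3 to 60 N. Pads are 19 mm wide; open, the fingers measure 130 mm over their backs; the gripper's body (78 mm by 193 mm) begins 47 mm behind the grasp point.
Start: joints at [93.283, 20.546, 0.682, 0, -70.136, -16.507], TCP at [154.421, 657.076, 226.561] pointing down, gripper open.
Joint ranges: [-176.03, 176.03], [-82.01, 121.73], [-58.28, 71.71], [-173.87, 95.51], [-174.79, -0.11], [-173.66, 173.66]. Speed limits (degrees/s): [136.94, 136.94, 172.46, 180, 180, 180].

INTERFACE

Orientations are given as a 3x3 rotation matrix whose columns are the frame's x, y, z axes.
In Python, from workcell import r gives the robot as it stands.
- The arm moves only by the tool move_arm, never from a script. Its argument "moves" is a list of rows, each a list of 7 numbers: the shift along the tool's x, y, z in mm, then the turn, a rotation vector about the tool's x, y, z in rad, then the opening, from 0 (shut) to 1 (fully open). A call has 1 to 12 rows; each row shifts and turns the commanded pose from where the row before left it, along the tool's axes as they then stand; what a row does not reach is not made up. A row lasts 1/8 s, in which the tool goes at most 62.5 mm and 10.7 degrees, less where a joint would pass 70% of its speed; a pose out of reach is approached as far as the arm can. A call is refused whole if a number of a shift passes 62.5 or a number of a turn 0.188, either way. A call with a gripper value outside its range is refused whole. The fingers move at their own pace and stop on an object; "grip_force" is the grip in N (left out, the last holds). Time passes only in rows, so rows that do not move let the fingers close. It gives the time, the measured TCP pose, the force, the opening and the grip force at its end, in the units of the state.
- r.get_obs(): the state, without advancing time (a new reading comes with each control period).
- r.camera(name): name is "scene" or "top" or "wrist"; returns (picture, depth): 420x560x3 uint8, red, green, blue; 420x560 float32, mm along the optical axis (not along the pixel's ray), 0 where there is no reading.
- r.get_calibration(name): a dict with "fx", "fy", "cx", "cy" (pixels), "distortion" ([k1, k2, p1, p2, k3] as OpenCV has them; the pictures are not rectified), "world_from_camera" (4x4, takes a point from camera to world coordinates). Camera axes: x right, y down, z forward; pixel columns grow to the right and rows downward; lengths in mm; the calibration is good to about 2 mm. A picture is of the moment at which its call begins: read the wrist's pose just before it. get_calibration takes no time and is no camera call; for the wrist camera it gives the pose at the moment of the call.
- r.close_job(): hands the job in; it is judged then, once.
The state is a dict: "clock": time; "joint_positions": joint angles; "qd": joint speeds; "joint_efforts": joint torques, N m; "ee_pos": TCP position; "orientation": TCP orientation; "ft_force": force on the tool from outside, world axes, zero at the start; "torque": the same for the moment, N m; "gripper_width": finger opening in mm; "finger_force": force on a finger pad.
Only numpy, scipy, OpenCV 4.12 (cv2) and the standard library are available. Lean on these libraries where they do the work, as an engineer would, in place of code of your own. Each camera call takes 0.05 s, during which the arm holds its last target. There are 200 camera calls.

## Working session

There is one attempt and no reset: what is moved stays moved. The work goes in short steps, Python scripts to look and compute and a tool call to move; the robot and the scene stay as the last step left them, time stands still between calls to the robot, and variables do not carry over. Pictures are saved under pics/ and viewed, at most 10 in all, crops included, and the job is handed in when it is done.

Besides the shell and the picture viewer there is one more tool, called after "Emit:" by a JSON object that holds its "op" and its "data". move_arm: Moves the arm, as the interface text tells. Its arguments: {"type":"object","properties":{"moves":{"type":"array","items":{"type":"array","items":{"type":"number"}}},"grip_force":{"type":"number"}},"required":["moves"]}

```bash
mkdir -p pics; ls; cat > h.py <<'E'
import numpy as np, cv2, pickle
from workcell import r
def shot(name):
    c=r.get_calibration(name); p,d=r.camera(name); return p,d,c
def K(c): return np.array([[c['fx'],0,c['cx']],[0,c['fy'],c['cy']],[0,0,1.]]),np.array(c['distortion'],float)
def rays(c,uv):
    k,d=K(c); n=cv2.undistortPoints(np.array(uv,float).reshape(-1,1,2),k,d)[:,0]
    T=np.array(c['world_from_camera']); return T[:3,3],np.c_[n,np.ones(len(n))]@T[:3,:3].T
def onplane(c,uv,z):
    o,v=rays(c,uv); return o+v*((z-o[2])/v[:,2])[:,None]
def points(c,d):
    h,w=d.shape; u,v=np.meshgrid(np.arange(w),np.arange(h)); o,ry=rays(c,np.c_[u.ravel(),v.ravel()])
    return (o+ry*d.reshape(-1,1)).reshape(h,w,3)
E
python3 - <<'E'
from h import *
for n in ("scene","top"):
    s=shot(n); pickle.dump(s,open(n+'.pkl','wb')); cv2.imwrite(f'pics/{n}.png',s[0][:,:,::-1]); print(s[2])
print(r.get_obs())
E
```

```text
pics
{'fx': 422.98692127891684, 'fy': 422.98692127891684, 'cx': 285.22489443763646, 'cy': 208.7902690353084, 'distortion': array([0.03359733, 0.        , 0.        , 0.        , 0.        ]), 'world_from_camera': array([[ 3.94920085e-01, -6.22637244e-01,  6.75544957e-01,
        -3.37285689e+02],
       [-9.18546202e-01, -2.53483479e-01,  3.03346339e-01,
        -5.91538626e+02],
       [-1.76352425e-02, -7.40316816e-01, -6.72026792e-01,
         8.73273450e+02],
       [ 0.00000000e+00,  0.00000000e+00,  0.00000000e+00,
         1.00000000e+00]])}
{'fx': 503.81911096522686, 'fy': 503.81911096522686, 'cx': 278.71111611803286, 'cy': 210.87800976302873, 'distortion': array([-0.10976123,  0.        ,  0.        ,  0.        ,  0.        ]), 'world_from_camera': array([[ 9.47482358e-03, -9.83088830e-01,  1.82884064e-01,
         1.71610369e+02],
       [-9.99949865e-01, -8.72244261e-03,  4.91793896e-03,
        -2.23925681e+02],
       [-3.23957511e-03, -1.82921491e-01, -9.83122186e-01,
         1.72927710e+03],
       [ 0.00000000e+00,  0.00000000e+00,  0.00000000e+00,
         1.00000000e+00]])}
{'clock': 0.1, 'joint_positions': array([ 9.32828964e+01,  2.05866014e+01,  6.39161540e-01, -1.89752728e-02,
       -7.01385521e+01, -1.65087031e+01]), 'qd': array([-0.02909938, -0.16077001,  0.14233574,  0.0447968 , -0.02127834,
        0.06246612]), 'joint_efforts': array([-9.85500301e-04, -5.84164739e+01,  2.93755335e+01,  7.01549470e+00,
        1.01905144e-02, -5.37869209e-05]), 'ee_pos': array([154.33180668, 656.64952502, 225.7217975 ]), 'orientation': array([[ 9.73450164e-01, -2.28898946e-01, -2.25023927e-04],
       [-2.28899021e-01, -9.73448992e-01, -1.51619918e-03],
       [ 1.28007079e-04,  1.52745210e-03, -9.99998825e-01]]), 'ft_force': array([-0.60042146,  0.0662278 , -0.60164426]), 'torque': array([ 0.01273233, -0.02598683,  0.03457132]), 'finger_force': 0.0, 'gripper_width': 87.7029795841827}
```

View pics/scene.png

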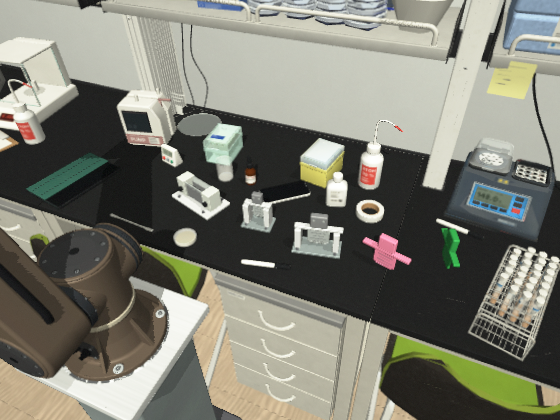

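View pics/top.png

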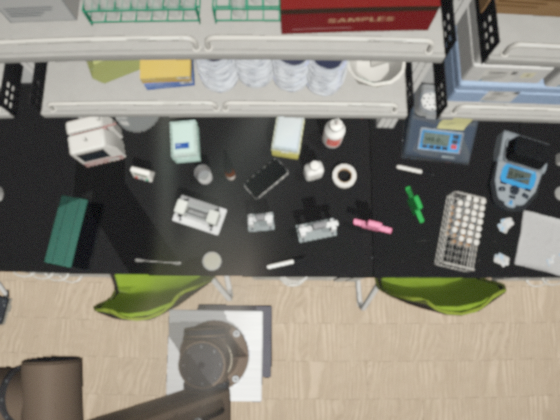

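Candidates for the large gauge, as scene pixels:
- grey gauge on the wide stand (318,225), top (317,230)
- smaller grey gauge (258,205), top (261,221)
- pink T (387,252)
- green T (451,247)

The description fits the grey one at (318,225). The cassette is at (200,195), top (200,215). I'll check the choice in a crop and measure coarsely.

```bash
python3 - <<'E'
from h import *
s=pickle.load(open('scene.pkl','rb')); t=pickle.load(open('top.pkl','rb'))
a=cv2.resize(s[0][160:270,160:350],(760,440),interpolation=cv2.INTER_CUBIC); cv2.imwrite('pics/crop.png',a[:,:,::-1])
P=points(t[2],t[1]); Q=points(s[2],s[1])
for nm,(u,v) in dict(large=(317,230),small=(261,221),cas=(200,215)).items():
    w=P[v-25:v+25,u-32:u+32].reshape(-1,3); m=(w[:,2]>55)&(w[:,2]<170); g=w[m]
    print(nm,len(g),np.percentile(w[:,2],[5,50,98]), cv2.minAreaRect(g[:,:2].astype(np.float32)))
    c=g[g[:,2]>100]
    if len(c): print(' top',len(c),np.median(c,0))
for nm,(u,v) in dict(large=(318,230),small=(258,210),cas=(200,195)).items():
    w=Q[v-30:v+30,u-32:u+32].reshape(-1,3); g=w[(w[:,2]>55)&(w[:,2]<170)]
    print(nm,len(g),cv2.minAreaRect(g[:,:2].astype(np.float32)),np.percentile(g[:,2],[50,98]), np.median(g[g[:,2]>100],0))
E
```

```text
large 280 [ -6.85835338   1.03820509 122.20362428] ((428.0525207519531, -346.88214111328125), (34.26092529296875, 129.99285888671875), 11.685235023498535)
 top 93 [ 425.6337335  -346.04704183  122.72116208]
small 195 [ -7.08340069   0.42760031 108.03185828] ((454.5450439453125, -151.61788940429688), (34.29338455200195, 78.5670394897461), 5.170483112335205)
 top 56 [ 453.45166617 -154.99669435  115.09712316]
cas 396 [-6.63837204  3.10289654 72.42985725] ((478.40740966796875, 61.694358825683594), (146.98460388183594, 44.70933151245117), 71.80973052978516)
large 681 ((426.0416259765625, -344.4975280761719), (35.915748596191406, 129.16273498535156), 13.333758354187012) [ 82.94559261 125.19177801] [ 421.92512408 -345.22381016  119.1039097 ]
small 397 ((454.026123046875, -150.36383056640625), (37.415077209472656, 80.26985931396484), 5.4517130851745605) [ 81.46707051 117.29664067] [ 448.6324043  -154.00618867  113.58242598]
cas 483 ((530.6010131835938, 47.61670684814453), (151.87417602539062, 161.62753295898438), 72.18256378173828) [67.56293625 72.79040326] [nan nan nan]
  return _methods._mean(a, axis=axis, dtype=dtype,
  ret = um.true_divide(
```

View pics/crop.png

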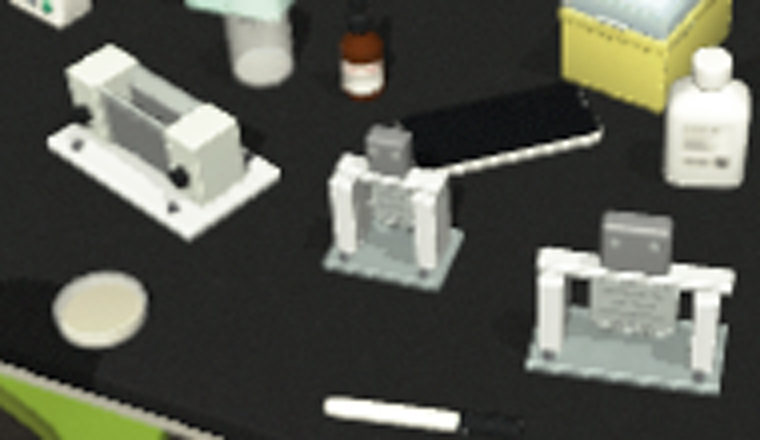

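The crop confirms it: the wide stand at crop (635,300) holds the larger grey gauge, and the narrow one at (390,200) the smaller. The cassette is at crop (160,140). I'll go over the cassette first and look down with the wrist camera.

Emit:
{"op": "move_arm", "data": {"moves": [[37,42,-5,0,0,0,1],[37,42,-5,0,0,0,1],[37,42,-5,0,0,0,1],[37,42,-5,0,0,0,1],[37,42,-5,0,0,0,1],[37,42,-5,0,0,0,1],[37,42,-5,0,0,0,1],[37,42,-5,0,0,0,1],[37,42,-5,0,0,0,1],[37,42,-5,0,0,0,1],[37,42,-5,0,0,0,1],[37,42,-5,0,0,0,1]]}}

```text
clock: 1.6
ee_pos: [471.7, 63.1, 286.7]
orientation: [[0.974, -0.229, 0.0], [-0.229, -0.974, 0.0], [0.0, -0.0, -1.0]]
ft_force: [1.1, 1.5, 0.6]
gripper_width: 87.8
finger_force: 0.0
```

```bash
python3 - <<'E'
from h import *
o=r.get_obs(); print(o['ee_pos'],o['joint_positions'],o['clock'])
s=shot('wrist'); pickle.dump(s,open('w1.pkl','wb')); cv2.imwrite('pics/w1.png',s[0][:,:,::-1]); print(s[2]['world_from_camera'],s[2]['fx'])
print(o['orientation'].T@(s[2]['world_from_camera'][:3,3]-o['ee_pos']), np.percentile(s[1],[0,5,50,95]))
E
```

```text
[471.73971929  63.08551078 286.74048243] [ 3.13744223e+01 -7.46000458e-01 -1.77451581e+01 -9.54007510e-03
 -7.29849622e+01  4.54132950e+01] 1.6
[[-2.28877043e-01 -9.32189115e-01 -2.80426019e-01  5.48948238e+02]
 [-9.73455227e-01  2.19035734e-01  6.63947927e-02  4.47596592e+01]
 [-4.69184070e-04  2.88178418e-01 -9.57576618e-01  4.45657709e+02]
 [ 0.00000000e+00  0.00000000e+00  0.00000000e+00  1.00000000e+00]] 349.31381678983917
[ 7.93669668e+01  1.41214364e-01 -1.58910484e+02] [  0.          64.26505127 409.71188354 491.92767639]
```

View pics/w1.png

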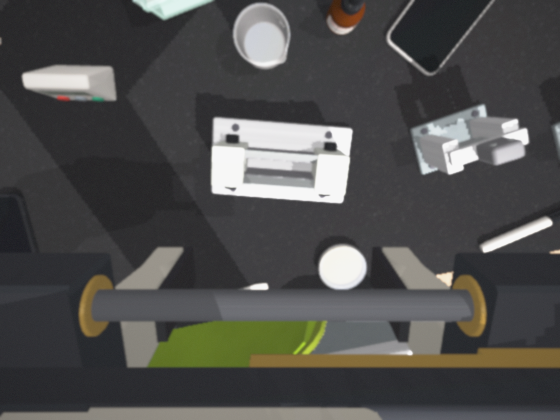

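The wrist view shows the cassette with its end blocks at about (229,168) and (333,172), the slot between them at (281,170). The small gauge is at (495,145). I'll fit the block tops.

```bash
cat >> h.py <<'E'
def cass(s,u0,u1,v0,v1):
    P=points(s[2],s[1]); g=s[0].min(2)
    m=np.zeros(g.shape,np.uint8); m[v0:v1,u0:u1]=1
    m&=((abs(P[:,:,2]-70)<6)&(g>150)).astype(np.uint8)
    m=cv2.morphologyEx(m,cv2.MORPH_OPEN,np.ones((5,5),np.uint8))
    n,l,st,ce=cv2.connectedComponentsWithStats(m); out=[]
    for i in np.argsort(-st[1:,4])[:2]+1:
        vu=np.argwhere(l==i); Z=np.median(P[l==i][:,2])
        W=onplane(s[2],vu[:,::-1],70); R=cv2.minAreaRect(W[:,:2].astype(np.float32)); print('block',st[i],Z,R); out.append(np.array(R[0]))
    d=out[1]-out[0]; print('centre',(out[0]+out[1])/2,'len',np.linalg.norm(d),'yaw y',np.degrees(np.arctan2(d[1],d[0]))%180)
E
python3 - <<'E'
from h import *
s=pickle.load(open('w1.pkl','rb')); cass(s,200,370,110,210)
E
```

```text
block [ 306  154   43   41 1290] 70.55542286108724 ((462.6962585449219, 15.018596649169922), (43.25319290161133, 44.3656120300293), 72.23945617675781)
block [ 212  146   33   41 1258] 70.68477423215938 ((495.5386047363281, 118.26301574707031), (34.319602966308594, 44.184532165527344), 73.43826293945312)
centre [479.11743164  66.6408062 ] len 108.34218835808642 yaw y 72.35398334122505
```

Emit:
{"op": "move_arm", "data": {"moves": [[7.1,58.4,0,0,0,0,1],[7.1,58.4,0,0,0,0,1],[7.1,58.4,0,0,0,0,1],[7.1,58.4,0,0,0,0,1],[7.1,58.4,0,0,0,0,1],[7.1,58.4,0,0,0,0,1],[7.1,58.4,0,0,0,0,1],[0,0,0,0,0,0.18,1],[0,0,0,0,0,0.18,1],[0,0,0,0,0,0.18,1],[0,0,0,0,0,0.18,1],[0,0,0,0,0,0.18,1]]}}

```text
clock: 3.15
ee_pos: [426.0, -344.3, 286.1]
orientation: [[0.42, -0.907, -0.001], [-0.907, -0.42, 0.0], [-0.001, 0.0, -1.0]]
ft_force: [-0.3, -0.2, -0.5]
gripper_width: 87.5
finger_force: 0.0
```

Emit:
{"op": "move_arm", "data": {"moves": [[0,0,0,0,0,0.18,1],[0,0,0,0,0,0.05,1],[0,0,0,0,0,0,1]]}}

```text
clock: 3.52
ee_pos: [426.1, -344.3, 286.2]
orientation: [[0.209, -0.978, -0.001], [-0.978, -0.209, 0.0], [-0.0, 0.0, -1.0]]
ft_force: [0.3, -0.7, 0.2]
gripper_width: 87.6
finger_force: 0.0
```

```bash
python3 - <<'E'
from h import *
o=r.get_obs(); print(o['ee_pos'],o['joint_positions'],o['clock'])
s=shot('wrist'); pickle.dump(s,open('w2.pkl','wb')); cv2.imwrite('pics/w2.png',s[0][:,:,::-1])
P=points(s[2],s[1])
for z0,z1 in((78,90),(112,135)):
    m=((P[:,:,2]>z0)&(P[:,:,2]<z1)&(np.hypot(P[:,:,0]-427,P[:,:,1]+346)<90)).astype(np.uint8)
    m=cv2.morphologyEx(m,cv2.MORPH_OPEN,np.ones((2,2),np.uint8))
    W=P[m>0]; print(len(W),np.median(W,0),cv2.minAreaRect(W[:,:2].astype(np.float32)))
    vu=np.argwhere(m); print(vu.min(0),vu.max(0))
E
```

```text
[ 426.05874799 -344.2639025   286.23079218] [-1.84495813e+01  6.58595137e+00 -9.97279491e+00 -1.03107475e-02
 -7.34797207e+01  3.05106204e+01] 3.525
1054 [ 432.46258996 -374.62415725   83.70717806] ((424.8539733886719, -334.75457763671875), (17.7587833404541, 177.02499389648438), 12.037425994873047)
[115 274] [235 289]
913 [ 427.93673296 -345.14805314  125.2650206 ] ((430.17059326171875, -360.170654296875), (20.98689842224121, 125.0948715209961), 12.480708122253418)
[161 272] [209 291]
```

View pics/w2.png

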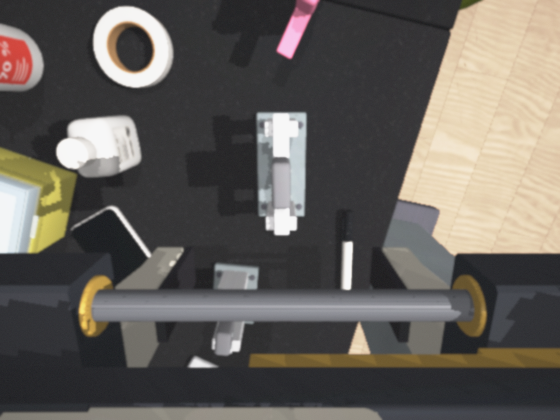

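The handle is at (281,183), upright in the image, so the fingers are already aligned with its x. Its top is at z≈125 and the shoulder top at about 84, the same in all views. Descending to TCP z 90 and gripping.

Emit:
{"op": "move_arm", "data": {"moves": [[1.9,-0.7,36,0,0,0,1],[0,0,40,0,0,0,1],[0,0,40,0,0,0,1],[0,0,30,0,0,0,1],[0,0,25,0,0,0,1],[0,0,15,0,0,0,1],[0,0,10,0,0,0,1],[0,0,0,0,0,0,1]]}}

```text
clock: 4.58
ee_pos: [427.2, -346.2, 90.4]
orientation: [[0.209, -0.978, -0.001], [-0.978, -0.209, 0.0], [-0.0, 0.001, -1.0]]
ft_force: [-0.1, 0.2, 1.1]
gripper_width: 87.4
finger_force: 0.0
```

Emit:
{"op": "move_arm", "data": {"moves": [[0,0,0,0,0,0,0],[0,0,0,0,0,0,0],[0,0,0,0,0,0,0],[0,0,0,0,0,0,0],[0,0,0,0,0,0,0],[0,0,0,0,0,0,0]], "grip_force": 25}}

```text
clock: 5.32
ee_pos: [427.3, -346.2, 90.6]
orientation: [[0.208, -0.978, 0.0], [-0.978, -0.208, 0.0], [-0.0, -0.0, -1.0]]
ft_force: [0.1, 1.1, 0.2]
gripper_width: 33.2
finger_force: 0.0
```

Emit:
{"op": "move_arm", "data": {"moves": [[0,0,0,0,0,0,0],[0,0,0,0,0,0,0],[0,0,0,0,0,0,0],[0,0,0,0,0,0,0]]}}

```text
clock: 5.82
ee_pos: [427.3, -346.2, 90.5]
orientation: [[0.208, -0.978, 0.0], [-0.978, -0.208, 0.0], [-0.0, -0.0, -1.0]]
ft_force: [0.6, -0.1, -0.7]
gripper_width: 17.6
finger_force: 25.0
```

Emit:
{"op": "move_arm", "data": {"moves": [[0,0,-5,0,0,0,0],[0,0,-15,0,0,0,0],[0,0,-25,0,0,0,0],[0,0,-30,0,0,0,0],[0,0,-30,0,0,0,0],[0,0,-35,0,0,0,0],[0,0,-20,0,0,0,0],[0,0,0,0,0,0,0]]}}

```text
clock: 6.82
ee_pos: [428.0, -346.6, 253.2]
orientation: [[0.209, -0.978, 0.004], [-0.978, -0.209, -0.002], [0.003, -0.004, -1.0]]
ft_force: [-0.2, 0.6, -1.0]
gripper_width: 17.8
finger_force: 25.0
```

Emit:
{"op": "move_arm", "data": {"moves": [[-20,-7,0,0,0,0,0],[-40,-14,0,0,0,0,0],[-50,-17,0,0,0,0,0],[-50,-17,0,0,0,0,0],[-50,-17,0,0,0,0,0],[-50,-17,0,0,0,0,0],[-50,-17,0,0,0,0,0],[-45,-15,0,0,0,0,0],[-25,-10,0,0,0,0,0],[-10,-4,0,0,0,0,0],[0,0,0,0,0,0.13,0],[0,0,0,0,0,0.13,0]]}}

```text
clock: 8.32
ee_pos: [477.6, 62.9, 250.0]
orientation: [[-0.054, -0.999, -0.001], [-0.999, 0.054, -0.0], [0.001, 0.001, -1.0]]
ft_force: [0.3, -0.1, -0.9]
gripper_width: 17.9
finger_force: 25.0
```

Emit:
{"op": "move_arm", "data": {"moves": [[0,0,0,0,0,0.13,0],[0,0,0,0,0,0.13,0],[0,0,0,0,0,0,0],[0,0,0,0,0,0,0]]}}

```text
clock: 8.82
ee_pos: [477.9, 63.0, 250.4]
orientation: [[-0.303, -0.953, -0.0], [-0.953, 0.303, -0.0], [0.0, 0.0, -1.0]]
ft_force: [-0.1, -0.3, -0.6]
gripper_width: 18.2
finger_force: 25.0
```

```bash
python3 - <<'E'
from h import *
o=r.get_obs(); print(o['ee_pos'],o['orientation'],o['clock'],o['gripper_width'])
s=shot('wrist'); pickle.dump(s,open('w3.pkl','wb')); cv2.imwrite('pics/w3.png',s[0][:,:,::-1])
P=points(s[2],s[1]); ee=o['ee_pos']; R=o['orientation']
L=(P-ee)@R
# gauge in tool frame: bar level z ~ +7-ish
for z0,z1 in((-40,-28),(2,15),(15,70)):
    m=(L[:,:,2]>z0)&(L[:,:,2]<z1)&(abs(L[:,:,1])<30)&(abs(L[:,:,0])<90)&(s[1]>0)
    if m.sum()>5: W=L[m]; print(z0,m.sum(),np.percentile(W,[1,50,99],axis=0).round(1), np.argwhere(m).min(0),np.argwhere(m).max(0))
E
```

```text
[477.85925548  62.98433475 250.37457531] [[-3.02866702e-01 -9.53032860e-01 -3.58146064e-04]
 [-9.53032898e-01  3.02866765e-01 -1.35533486e-04]
 [ 2.37638406e-04  3.00276401e-04 -9.99999927e-01]] 8.825 18.165989435669744
-40 3578 [[-22.7 -17.7 -39.5]
 [  9.9  -0.9 -34.8]
 [ 21.4  15.5 -28.5]] [246 238] [349 327]
2 3066 [[-58.9  -8.9   4.7]
 [ 42.   -0.9   6.8]
 [ 63.1   6.7   9.4]] [133 266] [353 300]
```

View pics/w3.png

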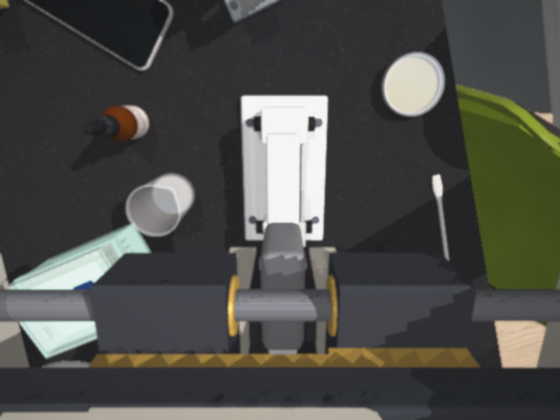

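The gauge hangs straight: its bar runs (285,150) to (285,250) in line with the cassette, whose far block is at (285,125). I'll measure the offset between them in this same view.

```bash
python3 - <<'E'
from h import *
s=pickle.load(open('w3.pkl','rb')); P=points(s[2],s[1])
R=np.array([[-.302867,-.953033,0],[-.953033,.302867,0],[0,0,-1]]); ee=np.array([477.86,62.98,250.37])
L=(P-ee)@R; c=s[2]
m=(abs(P[:,:,2]-70)<5)&(s[0].min(2)>120)&(abs(L[:,:,1])<40)&(abs(L[:,:,0])<120)
m=cv2.morphologyEx(m.astype(np.uint8),cv2.MORPH_OPEN,np.ones((3,3),np.uint8))
n,l,st,ce=cv2.connectedComponentsWithStats(m)
for i in range(1,n):
    if st[i,4]<60: continue
    vu=np.argwhere(l==i); W=(onplane(c,vu[:,::-1],70)-ee)@R
    print(st[i],np.median(P[l==i][:,2]),np.percentile(W[:,:2],[1,99],axis=0).round(1))
    for v in sorted(set(vu[:,0]))[::4]:
        w=W[vu[:,0]==v]; print('  v',v,w[:,0].mean().round(1),w[:,1].min().round(1),w[:,1].max().round(1))
# base plate
m=(abs(P[:,:,2]-5)<12)&(s[0].min(2)>150)&(abs(L[:,:,1])<60)&(abs(L[:,:,0])<130)
print('base z',np.median(P[m][:,2]))
for v in range(105,240,12):
    w=L[v][m[v]]
    if len(w): print(v,w[:,0].mean().round(1),w[:,1].min().round(1),w[:,1].max().round(1))
w=L[m]; print(np.percentile(w,[0.5,99.5],axis=0).round(1))
E
```

```text
[ 261  108   47  132 1748] 70.46651986408122 [[-55.7 -20.6]
 [ 71.1  22.3]]
  v 108 71.1 -20.2 21.9
  v 112 67.5 -21.2 21.9
  v 116 63.8 -21.3 22.0
  v 120 60.2 -20.4 22.1
  v 124 56.5 -20.5 22.2
  v 128 52.8 -20.5 22.2
  v 132 49.1 -20.6 22.3
  v 136 45.3 -20.7 22.4
  v 140 41.5 -20.7 22.5
  v 144 37.7 16.8 19.6
  v 148 33.9 15.9 19.7
  v 152 30.0 15.9 19.8
  v 156 26.1 16.0 19.9
  v 160 22.2 16.0 19.9
  v 164 18.3 16.1 20.0
  v 168 14.3 16.1 20.1
  v 172 10.3 16.2 20.1
  v 176 6.3 16.2 19.2
  v 180 2.3 15.3 19.3
  v 184 -1.8 16.4 19.4
  v 188 -5.9 16.4 19.4
  v 192 -10.0 16.5 19.5
  v 196 -14.2 15.5 19.6
  v 200 -18.4 15.6 19.6
  v 204 -22.6 16.7 19.7
  v 208 -26.8 15.7 19.8
  v 212 -31.1 15.8 19.8
  v 216 -35.4 15.8 19.9
  v 220 -39.7 15.9 20.0
  v 224 -44.1 15.9 22.1
  v 228 -48.5 18.1 22.2
  v 232 -52.9 19.2 22.3
  v 236 -57.4 19.2 22.4
base z 10.731110804696527
105 73.0 -47.6 48.9
117 60.2 -45.9 49.5
129 47.2 -45.2 47.9
141 33.9 -45.7 49.3
153 20.4 -46.3 47.5
165 6.6 -45.4 49.0
177 -7.4 -45.8 47.3
189 -21.8 -45.0 48.9
201 -36.5 -45.6 49.5
213 -51.5 -46.1 47.7
225 -66.9 -45.5 46.9
237 -82.4 -46.0 47.6
[[-83.9 -46.1 236.3]
 [ 82.4  49.3 249.9]]
```

Along the slot the gauge is within 1 mm, and across it needs about +1.9 mm in tool y. Descending to 4 mm above the seat (seated TCP z about 85.5).

Emit:
{"op": "move_arm", "data": {"moves": [[0,1.9,15,0,0,0,0],[0,0,30,0,0,0,0],[0,0,30,0,0,0,0],[0,0,20,0,0,0,0],[0,0,12,0,0,0,0],[0,0,12,0,0,0,0],[0,0,12,0,0,0,0],[0,0,10,0,0,0,0],[0,0,10,0,0,0,0],[0,0,6,0,0,0,0],[0,0,4,0,0,0,0],[0,0,0,0,0,0,0]]}}

```text
clock: 10.38
ee_pos: [476.2, 64.0, 89.4]
orientation: [[-0.305, -0.952, -0.0], [-0.952, 0.305, -0.0], [0.0, 0.0, -1.0]]
ft_force: [0.2, 0.3, -0.6]
gripper_width: 17.9
finger_force: 25.0
```

Emit:
{"op": "move_arm", "data": {"moves": [[0,0,1.5,0,0,0,0],[0,0,1.5,0,0,0,0],[0,0,0.8,0,0,0,0],[0,0,0,0,0,0,0]]}}

```text
clock: 10.88
ee_pos: [476.2, 64.0, 85.8]
orientation: [[-0.305, -0.952, -0.0], [-0.952, 0.305, -0.0], [0.0, 0.0, -1.0]]
ft_force: [-0.8, -0.4, -1.8]
gripper_width: 17.7
finger_force: 25.0
```

Emit:
{"op": "move_arm", "data": {"moves": [[0,0,0.7,0,0,0,0],[0,0,0.5,0,0,0,0],[0,0,0,0,0,0,0]]}}

```text
clock: 11.25
ee_pos: [476.3, 64.0, 85.5]
orientation: [[-0.305, -0.952, 0.0], [-0.952, 0.305, -0.0], [-0.0, -0.0, -1.0]]
ft_force: [-5.0, 0.5, 9.7]
gripper_width: 17.9
finger_force: 25.0
```

Contact: about 10 N upward at the expected height. Opening and withdrawing straight up.

Emit:
{"op": "move_arm", "data": {"moves": [[0,0,0,0,0,0,0.3],[0,0,0,0,0,0,0.6],[0,0,0,0,0,0,1],[0,0,0,0,0,0,1],[0,0,0,0,0,0,1],[0,0,0,0,0,0,1],[0,0,0,0,0,0,1],[0,0,0,0,0,0,1]]}}

```text
clock: 12.25
ee_pos: [476.2, 64.0, 84.6]
orientation: [[-0.305, -0.952, 0.0], [-0.952, 0.305, -0.0], [0.0, -0.0, -1.0]]
ft_force: [-0.2, 0.3, -0.2]
gripper_width: 86.2
finger_force: 0.0
```

Emit:
{"op": "move_arm", "data": {"moves": [[0,0,-10,0,0,0,1],[0,0,-20,0,0,0,1],[0,0,-40,0,0,0,1],[0,0,-50,0,0,0,1],[0,0,-50,0,0,0,1],[0,0,-25,0,0,0,1],[0,0,0,0,0,0,1],[0,0,0,0,0,0,1]]}}

```text
clock: 13.25
ee_pos: [475.8, 63.9, 279.4]
orientation: [[-0.305, -0.952, -0.0], [-0.952, 0.305, 0.0], [-0.0, 0.0, -1.0]]
ft_force: [0.3, -0.6, -1.1]
gripper_width: 87.4
finger_force: 0.0
```

```bash
python3 - <<'E'
from h import *
o=r.get_obs(); print(o['ee_pos'],o['clock'],o['gripper_width'])
s=shot('wrist'); t=shot('scene')
a=np.vstack([cv2.resize(s[0][60:240,130:430],(500,300)),cv2.resize(t[0][150:240,160:310],(500,300),interpolation=cv2.INTER_CUBIC)])
cv2.imwrite('pics/end.png',a[:,:,::-1])
P=points(s[2],s[1]); L=(P-np.array([476.2,64,0]))@np.array([[-.305,-.952,0],[-.952,.305,0],[0,0,1]])
for z0,z1 in((75,85),(112,130)):
    m=(L[:,:,2]>z0)&(L[:,:,2]<z1)&(np.hypot(L[:,:,0],L[:,:,1])<75)
    W=L[m]; print(np.percentile(W,[1,50,99],axis=0).round(1),cv2.minAreaRect(W[:,:2].astype(np.float32)))
    for k in(-1,1):
        q=W[k*W[:,0]>30]
        if len(q): print(' side',k,np.median(q[:,2]))
E
```

```text
[475.76357561  63.86289862 279.37708272] 13.25 87.39517682699491
[[-65.1  -8.9  76.8]
 [ 29.3  -1.2  78.8]
 [ 62.2   6.4  80.8]] ((-1.5563087463378906, -1.1081771850585938), (16.30496597290039, 129.25796508789062), 89.78124237060547)
 side -1 78.79954812243406
 side 1 78.69818316271139
[[-2.330e+01 -9.800e+00  1.133e+02]
 [-1.000e-01 -1.200e+00  1.203e+02]
 [ 2.090e+01  7.400e+00  1.222e+02]] ((-1.1975688934326172, -1.6150846481323242), (45.079689025878906, 18.38039779663086), 0.30771762132644653)
```

View pics/end.png

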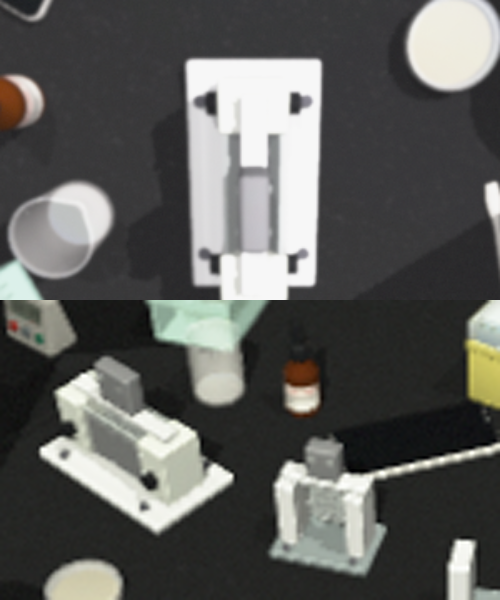

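The gauge sits in the slot, bar flat at z≈78.7 on both ends and centred, with the handle at (255,210) in the top panel. The small gauge is still in its stand at (325,500), and the arm is clear.

```bash
python3 -c "
from workcell import r
print(r.close_job())"
```

```text
the job is handed in; nothing more can be done
None
```

The large gauge is seated in the cassette slot with both shoulders flat on the end blocks, the small gauge is still in its stand, and the job was handed in at about 13 s; no verdict came back.

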